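# Nest the tumblers and hold the canister open for them

### The job

The two tumblers are to be put away in the tall checkered canister. First stand the blue tumbler right down inside the orange one, upright on the worktop, and let go; then lift the canister's hinged lid (there is a lip at its front) and hold it open at about 50 degrees from shut so that I can drop the set in. Finish while still holding the lid up with the fingers (it falls shut by itself) and leave the other things alone.

Things in the scene. Friction and masses are not known exactly. Their poses are not given: they have to be found in the camera images.
- blue_tumbler: blue plastic tumbler, open at the top, about 0.06 kg. Round, 82 mm tall, 40 mm outer diameter at the foot, widening evenly to 61 mm at 70 mm up, then a straight collar 64 mm wide from 72 to 82 mm; walls 2.5 mm, inner floor raised 32 mm above the underside. Origin: centre of the underside; z up the axis. Starts upright on the worktop in one of two places.
- orange_tumbler: orange plastic tumbler, same shape and size as the blue one, origin the same. Starts upright in the other place. Nested, the inner tumbler stands loosely on the outer one's floor, its underside 32 mm above the outer one's underside; the pair is 114 mm tall.
- canister: tall black-and-white checkered steel canister with black hinged lid, standing fast on the worktop (it does not shift). Square body 105 mm (x -49 to +56) by 104 mm (y), 200 mm tall. Origin: centre of the underside, z up; its -x side is the front, with the lid's lip, and faces roughly to the robot (yaw -0.25 to 0.45). Shut, the lid is a slab z = 201 to 211 mm, x -50 to +57, y -54 to +54.
- lip (a point): point on the lid's front lip, a tab 30 mm wide (y), 4 mm thick (z = 204 to 208 mm), sticking out in front from canister x = -49 to -61 mm when shut. The point is mid-width, 6 mm inside the front edge, at the underside (canister x -55, y 0, z 204 mm when shut). It moves and turns with the lid.
- hinge (a point): point on the lid's hinge axis, at the top of the canister's back (canister x = +59, y = 0, z = 204 mm); the axis runs along the canister's y. The lip's front edge is 120 mm from it.
- canister_lid (a joint): lid angle in rad: 0 shut, grows as the front lip rises, 0.87 = 50 degrees, 1.57 upright, 1.75 stop. The lid weighs about 0.18 kg, turns easily with light damping, has no stay and falls shut from any angle below upright; about 1 N at the lip lifts it.
- egg_timer: bystander: blue and white round egg timer, 67 mm wide, 66 mm tall; origin: centre of its underside. Leave it alone.
- salt_box: round wooden salt box, 92 x 85 mm, 76 mm tall, standing fast; origin: centre of its underside. An obstacle only.
- mill_2: bystander: clear salt shaker with grey top, 44 mm wide, 90 mm tall; origin: centre of its underside. Leave it alone.
- tin_1: bystander: green food tin, 75 mm wide, 58 mm tall; origin: centre of its underside. Leave it alone.
Mind the look-alikes: they are no part of the job. Of the things like the blue_tumbler, leave any that is red; of the rest the larger one is meant.

How it is judged:
By the outcome, as a careful person would: the job done as asked, in the order asked, and still so for the second after the job is handed in, while the arm keeps its last pose, push and grip.
It also fails if it takes over 46 s, if anything falls off the work surface, if the arm or the gripper's body presses on something with over 40 N, if the wrist force passes 120 N, or if a joint passes its speed limit or range.

### The arm

A 6-joint arm with a two-finger parallel gripper is mounted at the origin on the work surface; the furniture and walls round the work are solid. World frame = base frame: x ahead of the robot, y to its left, z up, the work surface at z = 0. Lengths are in m, angles in rad, forces in N, time in s.
With the tool pointing down it reaches from about 0.225 to 0.875 m from the base axis. Payload 3.4 kg.
Tool frame: the origin (TCP) lies at the very end of the fingers, on their centre line; the grasp point (between the pads) lies behind it (manip.grasp_offset is the z of the grasp point in the tool frame, in m); z points along the fingers, y is the line along which they close (so a half turn about z gives the same grasp; the last joint's range is limited). The gripper opens to 85 mm and grips with 20 to 120 N. Pads are 22 mm wide; open, the fingers measure 114 mm over their backs; the gripper's body (76 mm by 85 mm) begins 54 mm behind the grasp point. The pads swing forward as they close: fully open they stand 13 mm farther back than shut.
Start: joints at [1.015, 0.276, 1.505, -0, 1.361, -0.121], TCP at [0.242, 0.522, 0.201] pointing down, gripper open.
Joint ranges: [-2.89, 2.89], [-0.75, 2.08], [0.22, 2.7], [-1.18, 4.32], [0.11, 2.71], [-2.7, 2.7]. Speed limits (rad/s): [2.57, 2.57, 3.14, 3.14, 3.14, 3.14].

### API

Orientations are given as a unit quaternion [w, x, y, z].
In Python, from rig import manip gives the robot as it stands.
- The arm moves only by the shell command python3 -m pendant 'ROWS' [FORCE]. ROWS is JSON, a list of rows, each an object of numbers: "dx", "dy", "dz": the shift along the tool's x, y, z in m; "rx", "ry", "rz": the turn, a rotation vector about the tool's x, y, z in degrees; "hand": the finger opening in m, from 0 to 0.0854. In form: [{"dx": .., "dy": .., "dz": .., "rx": .., "ry": .., "rz": .., "hand": ..}, ...]. A call has 1 to 12 rows; each row shifts and turns the commanded pose from where the row before left it, along the tool's axes as they then stand; what a row does not reach is not made up. A row lasts 1/12 s, in which the tool goes at most 41.7 mm and 7.16 degrees, less where a joint would pass 70% of its speed; a pose out of reach is approached as far as the arm can. A call is refused whole if a number of a shift passes 0.0417 or a number of a turn 7.16, either way. A call with a gripper value outside its range is refused whole. The fingers move at their own pace and stop on an object; FORCE is the grip in N (left out, the last holds). Time passes only in rows, so rows that do not move let the fingers close. It gives the time, the measured TCP pose, the force, the opening and the grip force at its end, in the units of the state.
- manip.get_state(): the state, without advancing time (a new reading comes with each control period).
- manip.get_image(name): name is "scene" or "top" or "wrist"; returns a dict with "frame" (420x560x3 uint8, red, green, blue), "fx", "fy", "cx", "cy" (pixels), "position" and "attitude" of the camera in the world; the wrist camera has in their place "mount" (4x4, takes a point from camera to tool coordinates, whose origin is the TCP and whose axes are the flange's). Camera axes: x right, y up, looking along -z (the intrinsics and any distortion apply to the point x, -y, -z); pixel columns grow to the right and rows downward; lengths in m; the calibration is good to about 2 mm. The wrist camera is an equidistant fisheye: a pixel r from the principal point sees the ray r / f radians off the axis. A picture is of the moment at which its call begins: read the wrist's pose just before it. There is no depth.
- manip.sign_off(): hands the job in; it is judged then, once.
The state is a dict: "clock": time; "qpos": joint angles; "qd": joint speeds; "effort": joint torques, N m; "position": TCP position; "ee_rot": TCP orientation; "contact_force": force on the tool from outside, world axes, zero at the start; "moment": the same for the moment, N m; "width": finger opening in m; "gripper_force": force on a finger pad.
Only numpy, scipy, OpenCV 4.12 (cv2) and the standard library are available. Lean on these libraries where they do the work, as an engineer would, in place of code of your own. Each camera call takes 0.05 s, during which the arm holds its last target. There are 200 camera calls.

## Working session

There is one attempt and no reset: what is moved stays moved. The work goes in short steps, Python scripts to look and compute and a shell command to move; the robot and the scene stay as the last step left them, time stands still between calls to the robot, and variables do not carry over. Pictures are saved under pics/ and viewed, at most 10 in all, crops included, and the job is handed in when it is done.

```bash
mkdir -p pics; ls; cat > look.py <<'E'
from rig import manip
import cv2, numpy as np
def shot(n,f=None):
    im=manip.get_image(n)
    if f: cv2.imwrite('pics/'+f,im['frame'][:,:,::-1])
    return im
E
python3 - <<'E'
from look import *
import pickle
print(manip.get_state(), manip.grasp_offset)
d={}
for n in ('scene','top','wrist'):
    im=shot(n,n+'0.png'); d[n]=im
    print(n,{k:(np.round(v,4).tolist() if k!='frame' else 0) for k,v in im.items() if not isinstance(v,str)})
pickle.dump(d,open('d0.pkl','wb'))
E
```

```text
pics
{'clock': 0.0, 'qpos': array([ 1.01501376e+00,  2.76566273e-01,  1.50618120e+00,  1.50327870e-05,
        1.36069562e+00, -1.21032207e-01]), 'qd': array([ 0.00155512, -0.00165195,  0.00049738,  0.00049919, -0.000875  ,
        0.00220286]), 'effort': array([-1.86695652e-04, -4.16775298e+01, -2.45805931e+01, -3.92038173e-04,
        1.09562755e-02,  4.43771953e-06]), 'position': array([0.24187329, 0.52098167, 0.200037  ]), 'ee_rot': array([-3.14092277e-04,  2.15668762e-01,  9.76466143e-01, -8.70306053e-04]), 'contact_force': array([ 0.16966683,  0.00864424, -0.47372421]), 'moment': array([-0.00088875, -0.02727741,  0.03283665]), 'gripper_force': 0.0, 'width': 0.08522551503955861} -0.0187
scene {'frame': 0, 'fx': 469.3372, 'fy': 469.3372, 'cx': 284.4538, 'cy': 206.6027, 'position': [-0.1004, -0.7909, 0.6609], 'attitude': [0.8106, 0.4793, -0.1721, -0.289]}
top {'frame': 0, 'fx': 395.3865, 'fy': 395.3865, 'cx': 279.7185, 'cy': 216.136, 'position': [0.4338, -0.0425, 1.0821], 'attitude': [0.7073, 0.0272, -0.0466, -0.7049]}
wrist {'frame': 0, 'fx': 325.1923, 'fy': 325.1923, 'cx': 280.8123, 'cy': 202.1418, 'mount': [[0.0002, 0.9584, 0.2854, 0.0725], [1.0, 0.0, -0.0006, -0.0003], [-0.0006, 0.2854, -0.9584, -0.1727], [0.0, 0.0, 0.0, 1.0]]}
```

View pics/scene0.png

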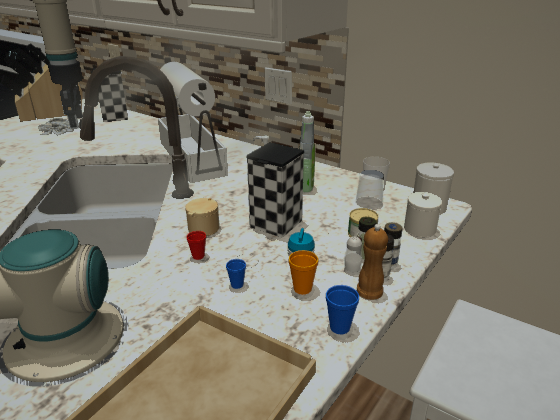

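View pics/top0.png

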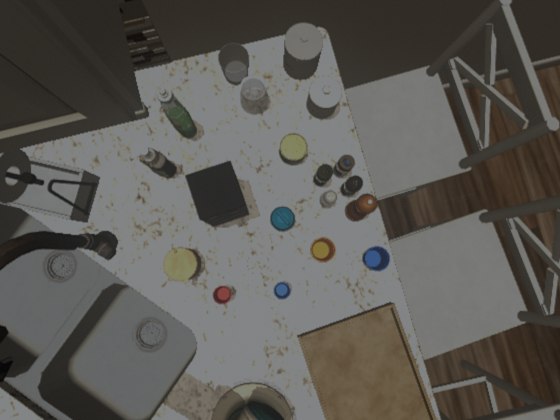

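Candidates: the large blue tumbler is at scene (341,308) / top (376,258). The small blue look-alike is at scene (236,273) / top (282,290). The red one is at scene (197,245) / top (223,295). The orange one is at scene (303,272) / top (322,249). The larger blue is the one meant. The canister lid is at scene (276,155) / top (217,194). Next I'll check a close crop and measure.

```bash
cat >> look.py <<'E'
from scipy.spatial.transform import Rotation as R
def rot(q): return R.from_quat(np.roll(q,-1))
def ray(im,px,T=None):
    u=(px[0]-im['cx'])/im['fx']; v=(px[1]-im['cy'])/im['fy']
    if 'mount' in im:   # fisheye
        r=np.hypot(u,v); d=np.array([u/r*np.sin(r),-v/r*np.sin(r),-np.cos(r)]) if r>0 else np.array([0,0,-1.])
        M=T@im['mount']; return M[:3,3],M[:3,:3]@d
    d=rot(im['attitude']).apply([u,-v,-1]); return np.array(im['position']),d/np.linalg.norm(d)
def plane(im,px,z,T=None):
    o,d=ray(im,px,T); return o+d*(z-o[2])/d[2]
def tri(rays):
    A=sum(np.eye(3)-np.outer(d,d) for o,d in rays); b=sum((np.eye(3)-np.outer(d,d))@o for o,d in rays)
    p=np.linalg.solve(A,b); return p,[1e3*np.linalg.norm(np.cross(p-o,d)) for o,d in rays]
def proj(im,p):
    q=rot(im['attitude']).inv().apply(np.asarray(p)-im['position']); return np.array([im['cx']-im['fx']*q[0]/q[2], im['cy']+im['fy']*q[1]/q[2]])
def mask(im,lo,hi):
    h=cv2.cvtColor(im['frame'],cv2.COLOR_RGB2HSV); return cv2.inRange(h,np.array(lo),np.array(hi))
COL={'blue':((108,120,40),(125,255,255)),'orange':((8,150,80),(20,255,255))}
def blobs(im,c,amin=60):
    m=mask(im,*COL[c]); cs,_=cv2.findContours(m,cv2.RETR_EXTERNAL,cv2.CHAIN_APPROX_NONE)
    return sorted([k[:,0,:] for k in cs if cv2.contourArea(k)>amin],key=lambda k:-cv2.contourArea(k.reshape(-1,1,2)))
def pose():
    s=manip.get_state(); T=np.eye(4); T[:3,:3]=rot(s['ee_rot']).as_matrix(); T[:3,3]=s['position']; return T
E
python3 - <<'E'
from look import *
import pickle
d=pickle.load(open('d0.pkl','rb'))
for c in COL:
  for n in ('scene','top'):
    for k in blobs(d[n],c)[:4]:
        print(c,n,'area',cv2.contourArea(k.reshape(-1,1,2)),'bbox',k.min(0),k.max(0), 'circ',np.round(cv2.minEnclosingCircle(k)[0],1),round(cv2.minEnclosingCircle(k)[1],1))
A=d['top']['frame'][150:240,170:270]; B=d['scene']['frame'][130:250,225:325]; C=d['top']['frame'][225:305,265:395]; D=d['scene']['frame'][225:345,220:370]
f=lambda a,w,h:cv2.resize(a,(w,h),interpolation=cv2.INTER_CUBIC)
A=np.clip(A*1.8,0,255).astype(np.uint8)
P=np.vstack([np.hstack([f(A,400,360),f(B,300,360)]),np.hstack([f(C,390,240),f(D,310,240)])])
cv2.imwrite('pics/crop1.png',P[:,:,::-1])
E
```

```text
blue scene area 1142.0 bbox [326 285] [358 333] circ [340.4 309.1] 24.3
blue scene area 389.0 bbox [226 259] [245 288] circ [236.  273.4] 14.7
blue top area 243.0 bbox [365 247] [388 269] circ [376.6 257.9] 12.0
orange scene area 912.5 bbox [289 250] [317 294] circ [302.7 271.9] 22.1
orange scene area 458.5 bbox [357 265] [382 298] circ [371.6 281.5] 17.4
orange scene area 260.0 bbox [365 227] [387 245] circ [376. 236.] 11.2
```

View pics/crop1.png

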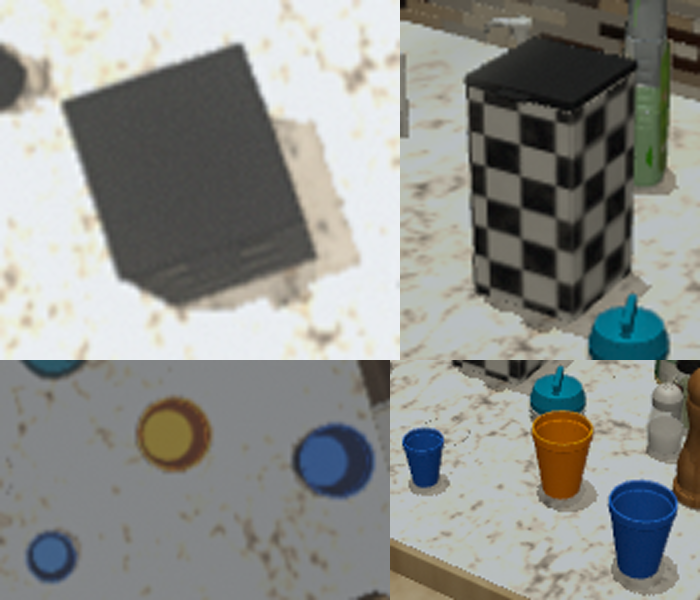

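The crop confirms that the large blue tumbler is the right-hand one, with orange to its left and the small blue lower left. The lid's top corners are visible in both views: top (186,175), (230,161), (200,219.5), (245.5,205) and scene (247,157), (273,142), (304,151), (283,165).

```bash
python3 - <<'E'
from look import *
import pickle
d=pickle.load(open('d0.pkl','rb')); t,s=d['top'],d['scene']
C={'FL':((200,219.5),(247.3,156.7)),'BL':((186.2,175),(273.3,142.3)),'BR':((230,160.7),(303.7,151)),'FR':((245.5,204.7),(283.3,165.3))}
P={}
for k,(a,b) in C.items():
    p,e=tri([ray(t,a),ray(s,b)]); P[k]=plane(t,a,.211); print(k,p.round(4),np.round(e,1),'top@.211',P[k].round(4),'scene@.211',plane(s,b,.211).round(4))
m=sum(P.values())/4; ax=(P['BL']+P['BR']-P['FL']-P['FR']); print('centre',m,'yaw',np.arctan2(ax[1],ax[0]))
def cyl(n,tc,bb):
    # scene rim centre: top row + semi-minor
    w=(bb[1][0]-bb[0][0]+1); cx=(bb[0][0]+bb[1][0])/2; o,dd=ray(s,(cx,bb[0][1]+w*.3)); 
    cy=bb[0][1]-.5+w/2*abs(dd[2])
    p,e=tri([ray(t,tc),ray(s,(cx,cy))]); print(n,p.round(4),np.round(e,1),plane(t,tc,.08).round(4),plane(s,(cx,cy),.082).round(4))
h=cv2.cvtColor(t['frame'],cv2.COLOR_RGB2HSV)
for n,(x,y) in {'blue':(376,258),'orange':(322,249),'timer':(283,218),'mill2':(328,198),'tin':(293,148),'pm':(362,205),'sblue':(282,290)}.items():
    r=22; sub=h[y-r:y+r,x-r:x+r]; 
    mm=((sub[:,:,1]>105)).astype(np.uint8)
    cs,_=cv2.findContours(mm,cv2.RETR_EXTERNAL,cv2.CHAIN_APPROX_NONE)
    if not cs: continue
    k=max(cs,key=cv2.contourArea)[:,0,:]+[x-r,y-r]; c,rad=cv2.minEnclosingCircle(k); print(n,np.round(c,1),round(rad,1),k.min(0),k.max(0), plane(t,c,.05).round(3))
    if n=='blue': cyl(n,c,((326,285),(358,333)))
    if n=='orange': cyl(n,c,((289,250),(317,294)))
print('mill2',plane(t,(328,198),.08),'peppermill',plane(t,(366,202),.13), 'others', plane(t,(352,185),.06),plane(t,(323,174),.09))
print('tray corner',plane(t,(299,333),.03),plane(t,(395,305),.03), 'edge',plane(t,(385,230),0),plane(t,(400,285),0))
print('nadir',proj(t,[t['position'][0],t['position'][1],0]), 'saltbox',plane(t,(182,264),.07))
E
```

```text
FL [0.5178 0.1101 0.2052] [0.4 0.4] top@.211 [0.5169 0.1093 0.211 ] scene@.211 [0.5103 0.0984 0.211 ]
BL [0.6196 0.1401 0.2097] [3.9 3.9] top@.211 [0.6162 0.1422 0.211 ] scene@.211 [0.6209 0.1355 0.211 ]
BR [0.6502 0.0461 0.2069] [0.4 0.4] top@.211 [0.6495 0.0455 0.211 ] scene@.211 [0.6431 0.0387 0.211 ]
FR [0.5515 0.0095 0.2068] [0.8 0.8] top@.211 [0.5503 0.0097 0.211 ] scene@.211 [0.5461 0.0017 0.211 ]
centre [0.58322805 0.07667746 0.211     ] yaw 0.33257879758797465
blue [376.7 258. ] 12.4 [365 247] [389 269] [ 0.433 -0.324  0.05 ]
blue [ 0.4328 -0.3157  0.0811] [0.4 0.4] [ 0.4331 -0.3163  0.08  ] [ 0.4316 -0.3162  0.082 ]
orange [322.6 249.3] 12.2 [311 238] [334 261] [ 0.455 -0.183  0.05 ]
orange [ 0.4544 -0.1781  0.0829] [0.4 0.4] [ 0.4548 -0.1787  0.08  ] [ 0.4549 -0.1769  0.082 ]
timer [282.4 217.6] 11.0 [272 208] [293 228] [ 0.538 -0.078  0.05 ]
mill2 [348. 215.] 2.2 [347 213] [349 217] [ 0.546 -0.251  0.05 ]
pm [366.9 202.9] 9.1 [358 195] [376 212] [ 0.578 -0.302  0.05 ]
sblue [282.5 288.8] 7.3 [276 283] [289 295] [ 0.354 -0.078  0.05 ]
mill2 [ 0.58637864 -0.19387817  0.08      ] peppermill [ 0.56945625 -0.27952219  0.13      ] others [ 0.6244307  -0.26075986  0.06      ] [ 0.64686414 -0.18018582  0.09      ]
tray corner [ 0.23892023 -0.12194086  0.03      ] [ 0.31011574 -0.37563083  0.03      ] edge [ 0.51019078 -0.36309602  0.        ] [ 0.36012958 -0.40040745  0.        ]
nadir [268.78681275 257.55345061] saltbox [0.41719644 0.17655062 0.07      ]
```

Measured: blue (0.433,-0.316), orange (0.4545,-0.178), with rims at about 0.081–0.083 m. The canister centre is about (0.580,0.0755) with yaw 0.333. I'll turn the tool so that its y axis lies along the canister heading, then move.

```bash
python3 -m pendant '[{"rz":6.6},{"rz":6.6},{"rz":6.6},{"rz":6.6},{"rz":6.6},{"rz":6.6},{"rz":6.3}]'
python3 -m pendant '[{"dx":-0.037,"dy":-0.007,"dz":-0.004},{"dx":-0.037,"dy":-0.007,"dz":-0.004},{"dx":-0.037,"dy":-0.007,"dz":-0.004},{"dx":-0.037,"dy":-0.007,"dz":-0.004},{"dx":-0.037,"dy":-0.007,"dz":-0.004},{"dx":-0.037,"dy":-0.007,"dz":-0.004},{"dx":-0.037,"dy":-0.007,"dz":-0.004},{"dx":-0.037,"dy":-0.007,"dz":-0.004},{"dx":-0.037,"dy":-0.007,"dz":-0.004},{"dx":-0.037,"dy":-0.007,"dz":-0.004},{"dx":-0.037,"dy":-0.007,"dz":-0.004},{"dx":-0.037,"dy":-0.007,"dz":-0.004}]'
cat >> look.py <<'E'
def togo(target):
    T=pose(); d=T[:3,:3].T@(np.asarray(target)-T[:3,3]); print('at',T[:3,3].round(4),'tool y deg',np.degrees(np.arctan2(T[1,1],T[0,1])).round(2),'z',T[:3,2].round(4),'go',d.round(4)); return d
E
python3 -c "
from look import *
togo([.433,-.316,.2])"
```

```text
at [0.242  0.5211 0.2002] tool y deg 65.09 z [-7.0e-04 -1.2e-03 -1.0e+00] go [-0.5258 -0.6788  0.0011]invalid input
invalid input
```

```bash
python3 -m pendant '[{"dx":0,"dy":0,"dz":0,"rx":0,"ry":0,"rz":6.6,"hand":0.085},{"dx":0,"dy":0,"dz":0,"rx":0,"ry":0,"rz":6.6,"hand":0.085},{"dx":0,"dy":0,"dz":0,"rx":0,"ry":0,"rz":6.6,"hand":0.085},{"dx":0,"dy":0,"dz":0,"rx":0,"ry":0,"rz":6.6,"hand":0.085},{"dx":0,"dy":0,"dz":0,"rx":0,"ry":0,"rz":6.6,"hand":0.085},{"dx":0,"dy":0,"dz":0,"rx":0,"ry":0,"rz":6.6,"hand":0.085},{"dx":0,"dy":0,"dz":0,"rx":0,"ry":0,"rz":6.4,"hand":0.085}]'
```

```text
clock: 0.73
position: [0.2352, 0.547, 0.2026]
ee_rot: [-0.02, 0.579, 0.815, 0.018]
contact_force: [-16.5, 61.2, -20.1]
width: 0.0848
gripper_force: 27.5
```

```bash
python3 - <<'E'
from look import *
s=manip.get_state(); print({k:np.round(v,3).tolist() for k,v in s.items()})
a=shot('scene')['frame'][0:160,0:200]; b=shot('wrist')['frame']
P=np.hstack([cv2.resize(a,(400,320),interpolation=cv2.INTER_CUBIC),cv2.resize(b,(400,320))])
cv2.imwrite('pics/hit.png',P[:,:,::-1])
E
```

```text
{'clock': 0.733, 'qpos': [1.023, 0.281, 1.495, 0.038, 1.328, 0.681], 'qd': [0.021, 0.018, -0.028, 0.071, -0.091, 1.31], 'effort': [-26.776, -59.199, -12.19, -15.441, 13.796, 1.711], 'position': [0.235, 0.547, 0.203], 'ee_rot': [-0.02, 0.579, 0.815, 0.018], 'contact_force': [-16.477, 61.208, -20.138], 'moment': [9.262, 3.458, 2.826], 'gripper_force': 27.513, 'width': 0.085}
```

View pics/hit.png

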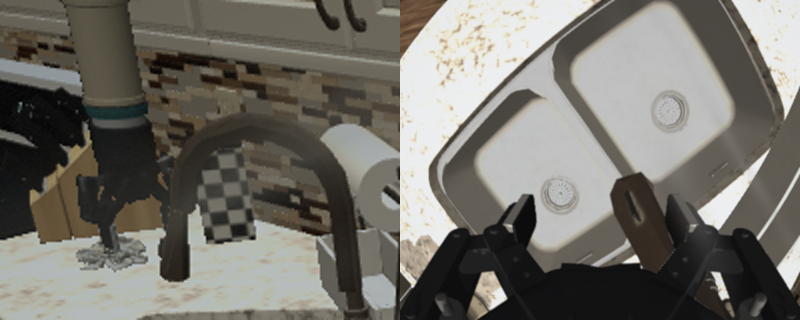

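The tap's spout is touching the hand: wrist-crop pixel (635,195), on the right-hand finger's inner side. I'll retrace the turn and then look.

```bash
python3 -m pendant '[{"dx":0,"dy":0,"dz":0,"rx":0,"ry":0,"rz":-7,"hand":0.085},{"dx":0,"dy":0,"dz":0,"rx":0,"ry":0,"rz":-7,"hand":0.085},{"dx":0,"dy":0,"dz":0,"rx":0,"ry":0,"rz":-7,"hand":0.085},{"dx":0,"dy":0,"dz":0,"rx":0,"ry":0,"rz":-7,"hand":0.085},{"dx":0,"dy":0,"dz":0,"rx":0,"ry":0,"rz":-7,"hand":0.085},{"dx":0,"dy":0,"dz":0,"rx":0,"ry":0,"rz":-7,"hand":0.085},{"dx":0,"dy":0,"dz":0,"rx":0,"ry":0,"rz":-4,"hand":0.085}]'
python3 - <<'E'
from look import *
import pickle
togo([.242,.521,.2]); d=pickle.load(open('d0.pkl','rb'))
a=d['wrist']['frame']; b=shot('wrist')['frame']
P=np.hstack([cv2.resize(a,(400,320)),cv2.resize(b,(400,320))])
cv2.imwrite('pics/w01.png',P[:,:,::-1])
t,s=d['top'],d['scene']
# spout tip: scene ~ (88,138)
for z in (.15,.2,.25,.3): print(z, plane(s,(88,138),z).round(3))
E
```

```text
clock: 1.42
position: [0.242, 0.5214, 0.2005]
ee_rot: [-0.0, 0.213, 0.977, -0.0]
contact_force: [0.7, -0.4, -0.3]
width: 0.0849
gripper_force: 0.0
at [0.242  0.5214 0.2005] tool y deg 65.4 z [-4.e-04 -6.e-04 -1.e+00] go [-0.0002 -0.0004  0.0005]
0.15 [0.299 0.649 0.15 ]
0.2 [0.26  0.508 0.2  ]
0.25 [0.221 0.367 0.25 ]
0.3 [0.181 0.226 0.3  ]
```

View pics/w01.png

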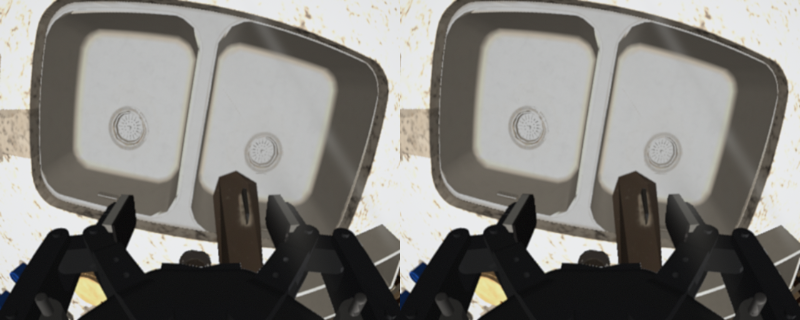

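The hand is free again and the pose is restored. The spout comes in from tool -x, between the fingers, at (640,190) in the crop. I'll leave along tool +x and then swing around inside it.

```bash
python3 -m pendant '[{"dx":0.034,"dy":0,"dz":0,"rx":0,"ry":0,"rz":0,"hand":0.085},{"dx":0.034,"dy":0,"dz":0,"rx":0,"ry":0,"rz":0,"hand":0.085},{"dx":0.034,"dy":0,"dz":0,"rx":0,"ry":0,"rz":0,"hand":0.085},{"dx":0,"dy":0,"dz":0,"rx":0,"ry":0,"rz":0,"hand":0.085}]'
```

```text
clock: 1.8
position: [0.1443, 0.5664, 0.2006]
ee_rot: [-0.002, 0.214, 0.977, 0.0]
contact_force: [0.2, 0.0, 0.7]
width: 0.0848
gripper_force: 0.0
```

```bash
python3 -m pendant '[{"dx":-0.022,"dy":-0.032,"dz":0,"rx":0,"ry":0,"rz":0,"hand":0.085},{"dx":-0.022,"dy":-0.032,"dz":0,"rx":0,"ry":0,"rz":0,"hand":0.085},{"dx":-0.022,"dy":-0.032,"dz":0,"rx":0,"ry":0,"rz":0,"hand":0.085},{"dx":-0.022,"dy":-0.032,"dz":0,"rx":0,"ry":0,"rz":0,"hand":0.085},{"dx":-0.022,"dy":-0.032,"dz":0,"rx":0,"ry":0,"rz":0,"hand":0.085},{"dx":-0.022,"dy":-0.032,"dz":0,"rx":0,"ry":0,"rz":0,"hand":0.085},{"dx":-0.022,"dy":-0.032,"dz":0,"rx":0,"ry":0,"rz":0,"hand":0.085},{"dx":-0.022,"dy":-0.032,"dz":0,"rx":0,"ry":0,"rz":0,"hand":0.085},{"dx":-0.022,"dy":-0.032,"dz":0,"rx":0,"ry":0,"rz":0,"hand":0.085},{"dx":-0.022,"dy":-0.032,"dz":0,"rx":0,"ry":0,"rz":0,"hand":0.085},{"dx":-0.022,"dy":-0.032,"dz":0,"rx":0,"ry":0,"rz":0,"hand":0.085},{"dx":0,"dy":0,"dz":0,"rx":0,"ry":0,"rz":0,"hand":0.085}]'
python3 -c "
from look import *
togo([.433,-.316,.2])"
```

```text
clock: 2.8
position: [0.2222, 0.1362, 0.2008]
ee_rot: [0.001, 0.223, 0.975, -0.002]
contact_force: [-1.7, 0.2, 0.4]
width: 0.0848
gripper_force: 0.0
at [0.2222 0.1362 0.2008] tool y deg 64.18 z [ 0.0018 -0.0048 -1.    ] go [-0.3867 -0.3152  0.0034]
```

```bash
python3 -m pendant '[{"dx":0,"dy":0,"dz":0,"rx":0,"ry":0,"rz":6.5,"hand":0.085},{"dx":0,"dy":0,"dz":0,"rx":0,"ry":0,"rz":6.5,"hand":0.085},{"dx":0,"dy":0,"dz":0,"rx":0,"ry":0,"rz":6.5,"hand":0.085},{"dx":0,"dy":0,"dz":0,"rx":0,"ry":0,"rz":6.5,"hand":0.085},{"dx":0,"dy":0,"dz":0,"rx":0,"ry":0,"rz":6.5,"hand":0.085},{"dx":0,"dy":0,"dz":0,"rx":0,"ry":0,"rz":6.5,"hand":0.085},{"dx":0,"dy":0,"dz":0,"rx":0,"ry":0,"rz":6.5,"hand":0.085},{"dx":0,"dy":0,"dz":0,"rx":0,"ry":0,"rz":0,"hand":0.085}]'
python3 -c "
from look import *
togo([.433,-.316,.18])"
```

```text
clock: 3.47
position: [0.2207, 0.1435, 0.2008]
ee_rot: [-0.0, 0.578, 0.816, -0.0]
contact_force: [0.3, 0.4, -0.4]
width: 0.085
gripper_force: 0.0
at [0.2207 0.1435 0.2008] tool y deg 19.43 z [-1.e-04  1.e-04 -1.e+00] go [-0.5039  0.0473  0.0207]
```

```bash
python3 -m pendant '[{"dx":-0.036,"dy":0.0034,"dz":0,"rx":0,"ry":0,"rz":0,"hand":0.085},{"dx":-0.036,"dy":0.0034,"dz":0,"rx":0,"ry":0,"rz":0,"hand":0.085},{"dx":-0.036,"dy":0.0034,"dz":0,"rx":0,"ry":0,"rz":0,"hand":0.085},{"dx":-0.036,"dy":0.0034,"dz":0,"rx":0,"ry":0,"rz":0,"hand":0.085},{"dx":-0.036,"dy":0.0034,"dz":0,"rx":0,"ry":0,"rz":0,"hand":0.085},{"dx":-0.036,"dy":0.0034,"dz":0,"rx":0,"ry":0,"rz":0,"hand":0.085},{"dx":-0.036,"dy":0.0034,"dz":0,"rx":0,"ry":0,"rz":0,"hand":0.085},{"dx":-0.036,"dy":0.0034,"dz":0,"rx":0,"ry":0,"rz":0,"hand":0.085},{"dx":-0.036,"dy":0.0034,"dz":0,"rx":0,"ry":0,"rz":0,"hand":0.085},{"dx":-0.036,"dy":0.0034,"dz":0,"rx":0,"ry":0,"rz":0,"hand":0.085},{"dx":-0.036,"dy":0.0034,"dz":0,"rx":0,"ry":0,"rz":0,"hand":0.085},{"dx":-0.036,"dy":0.0034,"dz":0,"rx":0,"ry":0,"rz":0,"hand":0.085}]'
python3 -m pendant '[{"dx":-0.036,"dy":0.0034,"dz":0.01,"rx":0,"ry":0,"rz":0,"hand":0.085},{"dx":-0.036,"dy":0.0034,"dz":0.01,"rx":0,"ry":0,"rz":0,"hand":0.085},{"dx":0,"dy":0,"dz":0,"rx":0,"ry":0,"rz":0,"hand":0.085},{"dx":0,"dy":0,"dz":0,"rx":0,"ry":0,"rz":0,"hand":0.085}]'
python3 - <<'E'
from look import *
T=pose(); im=shot('wrist','wr2.png'); togo([.433,-.316,.18])
for c in COL:
  for k in blobs(im,c)[:3]:
    b=(k.min(0)+k.max(0))/2; (c0,ax,_)=cv2.fitEllipse(k); print(c,k.min(0),k.max(0),np.round(c0,1),np.round(ax,1),plane(im,c0,.082,T).round(4))
E
```

```text
clock: 4.47
position: [0.4048, -0.2516, 0.2005]
ee_rot: [-0.0, 0.576, 0.818, 0.0]
contact_force: [1.0, -0.3, 0.7]
width: 0.085
gripper_force: 0.0
clock: 4.8
position: [0.4349, -0.3164, 0.1791]
ee_rot: [-0.002, 0.576, 0.817, 0.0]
contact_force: [0.6, 0.1, -0.6]
width: 0.0848
gripper_force: 0.0
at [ 0.4345 -0.3151  0.1798] tool y deg 19.63 z [-0.0019  0.0024 -1.    ] go [-0.0003 -0.0017 -0.0002]
blue [241 156] [312 225] [277.  190.7] [69.3 70.7] [ 0.4308 -0.3151  0.082 ]
orange [321  17] [384  87] [348.8  55.5] [48.5 77. ] [ 0.4479 -0.186   0.082 ]
orange [430 194] [479 250] [451.9 224.1] [43.2 53.4] [ 0.6025 -0.2886  0.082 ]
orange [361  18] [392  60] [378.9  37. ] [13.9 42.6] [ 0.4665 -0.1598  0.082 ]
```

View pics/wr2.png

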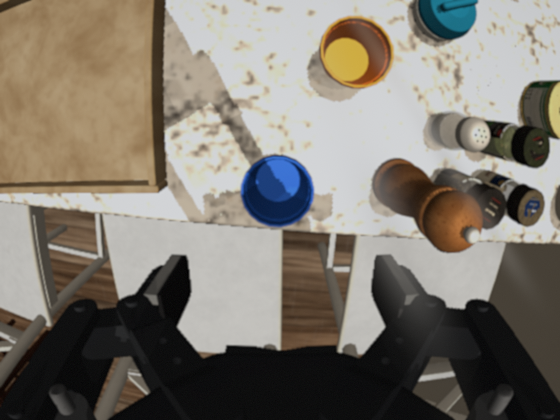

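Picture: blue rim centred at (277,190), orange rim around (357,51), and the pepper mill at (440,215), clear of the fingers. The wrist reading agrees within 2 mm. Descending and gripping the collar.

```bash
python3 -m pendant '[{"dx":0,"dy":-0.0025,"dz":0.02,"rx":0,"ry":0,"rz":0,"hand":0.085},{"dx":0,"dy":0,"dz":0.025,"rx":0,"ry":0,"rz":0,"hand":0.085},{"dx":0,"dy":0,"dz":0.025,"rx":0,"ry":0,"rz":0,"hand":0.085},{"dx":0,"dy":0,"dz":0.025,"rx":0,"ry":0,"rz":0,"hand":0.085},{"dx":0,"dy":0,"dz":0.02,"rx":0,"ry":0,"rz":0,"hand":0.085},{"dx":0,"dy":0,"dz":0.01,"rx":0,"ry":0,"rz":0,"hand":0.085},{"dx":0,"dy":0,"dz":0,"rx":0,"ry":0,"rz":0,"hand":0.085}]' 25
python3 -m pendant '[{"dx":0,"dy":0,"dz":0,"rx":0,"ry":0,"rz":0,"hand":0.05},{"dx":0,"dy":0,"dz":0,"rx":0,"ry":0,"rz":0,"hand":0.05},{"dx":0,"dy":0,"dz":0,"rx":0,"ry":0,"rz":0,"hand":0.05},{"dx":0,"dy":0,"dz":0,"rx":0,"ry":0,"rz":0,"hand":0.05},{"dx":0,"dy":0,"dz":0,"rx":0,"ry":0,"rz":0,"hand":0.05},{"dx":0,"dy":0,"dz":0,"rx":0,"ry":0,"rz":0,"hand":0.05}]' 25
```

```text
clock: 5.43
position: [0.4309, -0.3139, 0.0545]
ee_rot: [-0.002, 0.576, 0.818, 0.0]
contact_force: [-0.6, -0.5, -0.2]
width: 0.0847
gripper_force: 0.0
clock: 5.93
position: [0.4326, -0.3167, 0.0564]
ee_rot: [0.001, 0.577, 0.817, -0.0]
contact_force: [0.4, -0.8, -0.3]
width: 0.0502
gripper_force: 0.0
```

```bash
python3 - <<'E'
from look import *
print(manip.get_state()['width'],manip.get_state()['gripper_force'])
a=shot('wrist')['frame']; b=shot('scene')['frame'][200:360,240:440]
cv2.imwrite('pics/g1.png',np.hstack([cv2.resize(a,(400,300)),cv2.resize(b,(375,300))])[:,:,::-1])
E
```

```text
0.05019513888499042 0.0
```

View pics/g1.png

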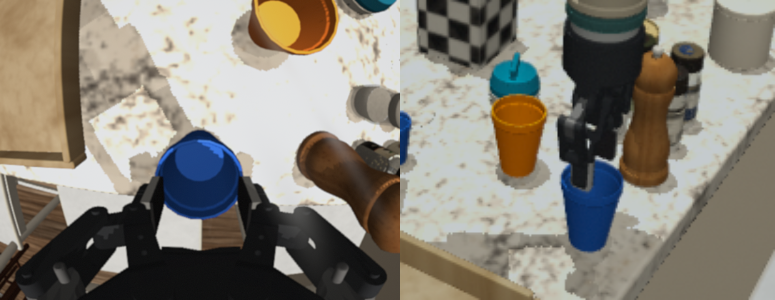

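```bash
python3 - <<'E'
from look import *
T=pose(); w=shot('wrist'); s=shot('scene'); t=shot('top'); togo([.432,-.3155,.056])
for n,im in (('w',w),('s',s),('t',t)):
    k=blobs(im,'blue')[0]; print(n,k.min(0),k.max(0))
k=blobs(w,'blue')[0]
print('wrist rim guess', plane(w,(279,249),.082,T).round(4), plane(w,(279,249),.112,T).round(4))
print('scene finger tip/rim', [plane(s,(240+(x-400)*200/375,200+y*160/300),.082).round(4) for x,y in ((562,180),(622,180),(592,178))])
# project TCP into the views
for z in (.056,.075): print('tcp in scene',proj(s,[T[0,3],T[1,3],z]).round(1),'top',proj(t,[T[0,3],T[1,3],z]).round(1))
for sgn in (-1,1):
    p=T[:3,3]+T[:3,1]*.025*sgn; print('pads scene',proj(s,p).round(1), 'crop', ((proj(s,p)-[240,200])*1.875+[400,0]).round(0))
E
```

```text
at [ 0.4324 -0.3164  0.0559] tool y deg 19.59 z [-0.e+00  1.e-04 -1.e+00] go [ 0.001  -0.     -0.0001]
w [218 183] [339 307]
s [326 286] [358 333]
t [365 249] [377 266]
wrist rim guess [ 0.43   -0.3127  0.082 ] [ 0.4255 -0.2996  0.112 ]
scene finger tip/rim [array([ 0.4063, -0.2997,  0.082 ]), array([ 0.4535, -0.3382,  0.082 ]), array([ 0.4322, -0.3168,  0.082 ])]
tcp in scene [341.6 305.4] top [374.3 258.3]
tcp in scene [342.2 297.7] top [376.3 258.3]
pads scene [336.  312.8] crop [580. 212.]
pads scene [347.  298.1] crop [601. 184.]
```

The tumbler hasn't moved. The fingertips ride above the rim: in the scene the tip is at z≈0.09, about 35 mm behind the nominal TCP. I'll open, go 34 mm lower and grip again.

```bash
python3 -m pendant '[{"dx":0,"dy":0,"dz":0,"rx":0,"ry":0,"rz":0,"hand":0.085},{"dx":0,"dy":0,"dz":0,"rx":0,"ry":0,"rz":0,"hand":0.085},{"dx":0,"dy":0,"dz":0,"rx":0,"ry":0,"rz":0,"hand":0.085},{"dx":0,"dy":0,"dz":0,"rx":0,"ry":0,"rz":0,"hand":0.085},{"dx":0,"dy":0,"dz":0.008,"rx":0,"ry":0,"rz":0,"hand":0.085},{"dx":0,"dy":0,"dz":0.008,"rx":0,"ry":0,"rz":0,"hand":0.085},{"dx":0,"dy":0,"dz":0.008,"rx":0,"ry":0,"rz":0,"hand":0.085},{"dx":0,"dy":0,"dz":0.008,"rx":0,"ry":0,"rz":0,"hand":0.085},{"dx":0,"dy":0,"dz":0,"rx":0,"ry":0,"rz":0,"hand":0.085}]'
python3 -m pendant '[{"dx":0,"dy":0,"dz":0,"rx":0,"ry":0,"rz":0,"hand":0.05},{"dx":0,"dy":0,"dz":0,"rx":0,"ry":0,"rz":0,"hand":0.05},{"dx":0,"dy":0,"dz":0,"rx":0,"ry":0,"rz":0,"hand":0.05},{"dx":0,"dy":0,"dz":0,"rx":0,"ry":0,"rz":0,"hand":0.05},{"dx":0,"dy":0,"dz":0,"rx":0,"ry":0,"rz":0,"hand":0.05}]' 25
```

```text
clock: 6.93
position: [0.431, -0.3151, 0.0216]
ee_rot: [-0.002, 0.577, 0.817, 0.0]
contact_force: [0.7, 0.5, -0.3]
width: 0.0851
gripper_force: 0.0
clock: 7.35
position: [0.4325, -0.3165, 0.0241]
ee_rot: [0.0, 0.577, 0.817, 0.0]
contact_force: [-0.1, -0.2, -0.5]
width: 0.0636
gripper_force: 27.6
```

```bash
python3 -m pendant '[{"dx":0,"dy":0,"dz":-0.015,"rx":0,"ry":0,"rz":0,"hand":0.05},{"dx":0,"dy":0,"dz":-0.025,"rx":0,"ry":0,"rz":0,"hand":0.05},{"dx":0,"dy":0,"dz":-0.025,"rx":0,"ry":0,"rz":0,"hand":0.05},{"dx":0,"dy":0,"dz":-0.025,"rx":0,"ry":0,"rz":0,"hand":0.05},{"dx":0,"dy":0,"dz":-0.02,"rx":0,"ry":0,"rz":0,"hand":0.05},{"dx":0,"dy":0,"dz":0,"rx":0,"ry":0,"rz":0,"hand":0.05},{"dx":0,"dy":0,"dz":0,"rx":0,"ry":0,"rz":0,"hand":0.05}]'
python3 - <<'E'
from look import *
T=pose(); im=shot('wrist'); m=mask(im,(5,100,60),(28,255,255)); cs,_=cv2.findContours(m,cv2.RETR_EXTERNAL,cv2.CHAIN_APPROX_NONE)
for k in cs:
    if cv2.contourArea(k)>500:
        k=k[:,0,:]; c=(k.min(0)+k.max(0))/2; print(k.min(0),k.max(0),plane(im,c,.082,T).round(4))
k=blobs(im,'blue')[0]; b=(k.min(0)+k.max(0))/2; print('blue rim',k.min(0),k.max(0),np.linalg.inv(T)@np.r_[plane(im,b,T[2,3]+.058,T),1])
s=shot('scene'); k=blobs(s,'blue')[0]; print('scene blue',k.min(0),k.max(0))
# predicted bottom centre/rim in scene, if grasped straight
print(proj(s,[T[0,3],T[1,3],T[2,3]-.024]),proj(s,[T[0,3],T[1,3],T[2,3]+.058])); togo([.4547,-.178,.134])
E
```

```text
clock: 7.93
position: [0.4329, -0.3168, 0.1349]
ee_rot: [0.001, 0.577, 0.817, -0.0]
contact_force: [-0.9, -0.4, -0.8]
width: 0.0635
gripper_force: 28.0
[ 32 271] [106 363] [ 0.2677 -0.5007  0.082 ]
[ 42 260] [ 81 298] [ 0.2588 -0.455   0.082 ]
[391 166] [519 278] [ 0.5716 -0.2802  0.082 ]
[  0 159] [132 199] [ 0.2563 -0.3529  0.082 ]
[330   0] [415  84] [ 0.4524 -0.1807  0.082 ]
[115   0] [152 203] [ 0.3042 -0.2758  0.082 ]
[41  0] [97 70] [ 0.227  -0.2381  0.082 ]
blue rim [205 195] [357 346] [ 9.73609404e-03 -5.86245607e-05 -5.80239124e-02  1.00000000e+00]
scene blue [331 238] [363 289]
[343.65236597 282.73518014] [346.51081179 246.28614966]
at [ 0.4316 -0.3156  0.1327] tool y deg 19.59 z [-0.0016  0.0016 -1.    ] go [ 0.1219  0.0679 -0.0011]
```

```bash
python3 -m pendant '[{"dx":0.01,"dy":0.006,"dz":0,"rx":0,"ry":0,"rz":0,"hand":0.05},{"dx":0.021,"dy":0.012,"dz":0,"rx":0,"ry":0,"rz":0,"hand":0.05},{"dx":0.021,"dy":0.012,"dz":0,"rx":0,"ry":0,"rz":0,"hand":0.05},{"dx":0.021,"dy":0.012,"dz":0,"rx":0,"ry":0,"rz":0,"hand":0.05},{"dx":0.021,"dy":0.011,"dz":0,"rx":0,"ry":0,"rz":0,"hand":0.05},{"dx":0.021,"dy":0.011,"dz":0,"rx":0,"ry":0,"rz":0,"hand":0.05},{"dx":0.007,"dy":0.004,"dz":0,"rx":0,"ry":0,"rz":0,"hand":0.05},{"dx":0,"dy":0,"dz":0,"rx":0,"ry":0,"rz":0,"hand":0.05},{"dx":0,"dy":0,"dz":0,"rx":0,"ry":0,"rz":0,"hand":0.05}]'
python3 - <<'E'
from look import *
togo([.4547,-.178,.056])
s=shot('scene'); a=s['frame'][190:310,240:380]; t=shot('top')
cv2.imwrite('pics/over.png',np.hstack([cv2.resize(a,(490,420)),cv2.resize(shot('wrist')['frame'],(300,420))])[:,:,::-1])
for c in COL:
  k=blobs(s,c)[0]; print(c,k.min(0),k.max(0))
E
```

```text
clock: 8.78
position: [0.4553, -0.1784, 0.1333]
ee_rot: [-0.0, 0.576, 0.818, -0.0]
contact_force: [-0.2, -1.1, -1.4]
width: 0.0634
gripper_force: 28.0
at [ 0.4553 -0.1784  0.1333] tool y deg 19.68 z [-1.1e-03 -1.0e-04 -1.0e+00] go [ 0.0005 -0.0004  0.0773]
blue [293 207] [320 251]
orange [289 251] [317 294]
```

View pics/over.png

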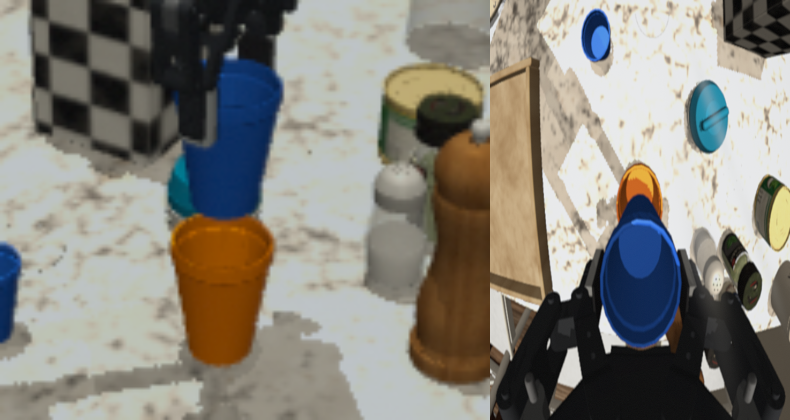

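The picture shows blue hanging straight above orange, with its foot at (225,210) and the orange rim centre at (223,240). Lowering it in, stopping about 3 mm high so that the fingertips stay clear of the orange rim.

```bash
python3 -m pendant '[{"dx":0,"dy":0,"dz":0.012,"rx":0,"ry":0,"rz":0,"hand":0.05},{"dx":0,"dy":0,"dz":0.012,"rx":0,"ry":0,"rz":0,"hand":0.05},{"dx":0,"dy":0,"dz":0.012,"rx":0,"ry":0,"rz":0,"hand":0.05},{"dx":0,"dy":0,"dz":0.012,"rx":0,"ry":0,"rz":0,"hand":0.05},{"dx":0,"dy":0,"dz":0.006,"rx":0,"ry":0,"rz":0,"hand":0.05},{"dx":0,"dy":0,"dz":0,"rx":0,"ry":0,"rz":0,"hand":0.05}]'
python3 -m pendant '[{"dx":0,"dy":0,"dz":0.006,"rx":0,"ry":0,"rz":0,"hand":0.05},{"dx":0,"dy":0,"dz":0.006,"rx":0,"ry":0,"rz":0,"hand":0.05},{"dx":0,"dy":0,"dz":0.004,"rx":0,"ry":0,"rz":0,"hand":0.05},{"dx":0,"dy":0,"dz":0.003,"rx":0,"ry":0,"rz":0,"hand":0.05},{"dx":0,"dy":0,"dz":0,"rx":0,"ry":0,"rz":0,"hand":0.05},{"dx":0,"dy":0,"dz":0,"rx":0,"ry":0,"rz":0,"hand":0.05}]'
```

```text
clock: 9.43
position: [0.4545, -0.179, 0.0785]
ee_rot: [-0.002, 0.577, 0.817, -0.0]
contact_force: [0.0, -0.4, -1.7]
width: 0.0638
gripper_force: 28.0
clock: 9.93
position: [0.4555, -0.1786, 0.0608]
ee_rot: [-0.0, 0.576, 0.817, 0.0]
contact_force: [0.5, 0.5, -0.8]
width: 0.0637
gripper_force: 28.0
```

```bash
python3 -m pendant '[{"dx":0,"dy":0,"dz":0.0025,"rx":0,"ry":0,"rz":0,"hand":0.05},{"dx":0,"dy":0,"dz":0,"rx":0,"ry":0,"rz":0,"hand":0.05},{"dx":0,"dy":0,"dz":0,"rx":0,"ry":0,"rz":0,"hand":0.07},{"dx":0,"dy":0,"dz":0,"rx":0,"ry":0,"rz":0,"hand":0.085},{"dx":0,"dy":0,"dz":0,"rx":0,"ry":0,"rz":0,"hand":0.085},{"dx":0,"dy":0,"dz":0,"rx":0,"ry":0,"rz":0,"hand":0.085},{"dx":0,"dy":0,"dz":0,"rx":0,"ry":0,"rz":0,"hand":0.085}]'
python3 -m pendant '[{"dx":0,"dy":0,"dz":-0.02,"rx":0,"ry":0,"rz":0,"hand":0.085},{"dx":0,"dy":0,"dz":-0.03,"rx":0,"ry":0,"rz":0,"hand":0.085},{"dx":0,"dy":0,"dz":-0.036,"rx":0,"ry":0,"rz":0,"hand":0.085},{"dx":0,"dy":0,"dz":-0.036,"rx":0,"ry":0,"rz":0,"hand":0.085},{"dx":0,"dy":0,"dz":-0.036,"rx":0,"ry":0,"rz":0,"hand":0.085},{"dx":0,"dy":0,"dz":-0.036,"rx":0,"ry":0,"rz":0,"hand":0.085},{"dx":0,"dy":0,"dz":-0.036,"rx":0,"ry":0,"rz":0,"hand":0.085},{"dx":0,"dy":0,"dz":0,"rx":0,"ry":0,"rz":0,"hand":0.085}]'
python3 - <<'E'
from look import *
togo([.4,.05,.3])
s=shot('scene'); t=shot('top')
for c in COL:
  for k in blobs(s,c)[:2]: print(c,k.min(0),k.max(0))
b=[k for k in blobs(s,'blue') if k.max(0)[0]>270][0]; w=b.max(0)[0]-b.min(0)[0]+1; c=((b.min(0)[0]+b.max(0)[0])/2, b.min(0)[1]-.5+w/2*.55)
print('scene rim @.114',plane(s,c,.114).round(4)); m=mask(t,*COL['blue']); m[270:]=0; k=cv2.findNonZero(m)[:,0]; k=k[(k[:,0]>290)&(k[:,0]<350)]
if len(k): print('top',k.min(0),k.max(0)); print(tri([ray(t,(k.min(0)+k.max(0))/2),ray(s,c)]))
E
```

```text
clock: 10.52
position: [0.4557, -0.1787, 0.0585]
ee_rot: [0.0, 0.577, 0.817, 0.0]
contact_force: [-0.1, -0.0, 0.1]
width: 0.085
gripper_force: 0.0
clock: 11.18
position: [0.459, -0.1806, 0.296]
ee_rot: [0.007, 0.576, 0.817, 0.001]
contact_force: [0.4, -1.1, -0.2]
width: 0.0851
gripper_force: 0.0
at [ 0.459  -0.1806  0.296 ] tool y deg 19.6 z [ 0.0129 -0.0072 -0.9999] go [ 0.2369  0.0218 -0.0064]
blue [289 239] [318 266]
blue [226 259] [245 288]
orange [289 256] [317 294]
orange [357 263] [382 298]
scene rim @.114 [ 0.4516 -0.1813  0.114 ]
top [312 237] [330 260]
(array([ 0.45759895, -0.17220641,  0.10660015]), [np.float64(1.65202218197665), np.float64(1.652022181976706)])
```

Nested, with the rim now about 0.11 m up and orange unmoved. Now to the lid: translate, then pitch the tool to 50° below horizontal.

```bash
python3 -m pendant '[{"dx":0.034,"dy":0.0085,"dz":0,"rx":0,"ry":0,"rz":0,"hand":0.05},{"dx":0.034,"dy":0.0085,"dz":0,"rx":0,"ry":0,"rz":0,"hand":0.05},{"dx":0.034,"dy":0.0085,"dz":0,"rx":0,"ry":0,"rz":0,"hand":0.05},{"dx":0.034,"dy":0.0085,"dz":0,"rx":0,"ry":0,"rz":0,"hand":0.05},{"dx":0.034,"dy":0.0085,"dz":0,"rx":0,"ry":0,"rz":0,"hand":0.05},{"dx":0.034,"dy":0.0085,"dz":0,"rx":0,"ry":0,"rz":0,"hand":0.05},{"dx":0,"dy":0,"dz":0,"rx":0,"ry":0,"rz":0,"hand":0.05}]'
python3 -m pendant '[{"dx":0,"dy":0,"dz":0,"rx":-5,"ry":0,"rz":0,"hand":0.05},{"dx":0,"dy":0,"dz":0,"rx":-5,"ry":0,"rz":0,"hand":0.05},{"dx":0,"dy":0,"dz":0,"rx":-5,"ry":0,"rz":0,"hand":0.05},{"dx":0,"dy":0,"dz":0,"rx":-5,"ry":0,"rz":0,"hand":0.05},{"dx":0,"dy":0,"dz":0,"rx":-5,"ry":0,"rz":0,"hand":0.05},{"dx":0,"dy":0,"dz":0,"rx":-5,"ry":0,"rz":0,"hand":0.05},{"dx":0,"dy":0,"dz":0,"rx":-5,"ry":0,"rz":0,"hand":0.05},{"dx":0,"dy":0,"dz":0,"rx":-5,"ry":0,"rz":0,"hand":0.05},{"dx":0,"dy":0,"dz":0,"rx":0,"ry":0,"rz":0,"hand":0.05}]'
python3 - <<'E'
from look import *
togo([.4798,.041,.26])
s=shot('scene'); t=shot('top')
b=[k for k in blobs(s,'blue') if k.max(0)[0]>270][0]; print(b.min(0),b.max(0))
th=np.linspace(0,6.28,60)
for z in (.082,.114,.12): 
    q=np.array([proj(s,[.4545+.032*np.cos(a),-.178+.032*np.sin(a),z]) for a in th]); print(z,q.min(0).round(1),q.max(0).round(1))
E
```

```text
clock: 11.87
position: [0.4328, 0.0364, 0.2868]
ee_rot: [-0.003, 0.574, 0.819, 0.001]
contact_force: [0.3, 0.2, -1.4]
width: 0.05
gripper_force: 0.0
clock: 12.62
position: [0.4306, 0.0301, 0.2825]
ee_rot: [0.194, 0.546, 0.766, 0.279]
contact_force: [-1.4, 1.6, 0.1]
width: 0.0503
gripper_force: 0.0
at [0.4306 0.0301 0.2825] tool y deg 18.83 z [ 0.6017  0.2148 -0.7693] go [-0.0061  0.0242  0.0493]
[289 239] [318 266]
0.082 [288.2 249.7] [318.2 267. ]
0.114 [288.3 237.4] [318.8 254.3]
0.12 [288.3 235. ] [318.9 251.8]
```

```bash
python3 -m pendant '[{"dx":-0.003,"dy":0.012,"dz":0.015,"rx":0,"ry":0,"rz":0,"hand":0.05},{"dx":-0.003,"dy":0.012,"dz":0.015,"rx":0,"ry":0,"rz":0,"hand":0.05},{"dx":0,"dy":0,"dz":0,"rx":0,"ry":0,"rz":0,"hand":0.05},{"dx":0,"dy":0,"dz":0,"rx":0,"ry":0,"rz":0,"hand":0.05}]'
python3 - <<'E'
from look import *
T=pose(); np.save('T.npy',T); togo([.5223,.0557,.206])
s=shot('scene'); w=shot('wrist')
P=np.hstack([cv2.resize(s['frame'][90:210,195:325],(455,420),interpolation=cv2.INTER_CUBIC),w['frame'][:, 140:480]])
cv2.imwrite('pics/lid1.png',P[:,:,::-1])
for z in (0,-.02,-.04):
  for y in (-.025,.025): print(z,y,'scene crop',((proj(s,(T@[0,y,z,1])[:3])-[195,90])*3.5).round(0))
print('lip crop',((proj(s,[.5223,.0557,.206])-[195,90])*3.5).round(0))
E
```

```text
clock: 13.05
position: [0.4739, 0.039, 0.2811]
ee_rot: [0.196, 0.54, 0.769, 0.279]
contact_force: [-1.1, 0.3, 0.2]
width: 0.0503
gripper_force: 0.0
at [0.4739 0.039  0.2811] tool y deg 19.85 z [ 0.6033  0.2183 -0.7671] go [-0.0007 -0.0089  0.0904]
0 -0.025 scene crop [170. 207.]
0 0.025 scene crop [202. 142.]
-0.02 -0.025 scene crop [158. 191.]
-0.02 0.025 scene crop [190. 125.]
-0.04 -0.025 scene crop [145. 174.]
-0.04 0.025 scene crop [178. 108.]
lip crop [233. 254.]
```

View pics/lid1.png

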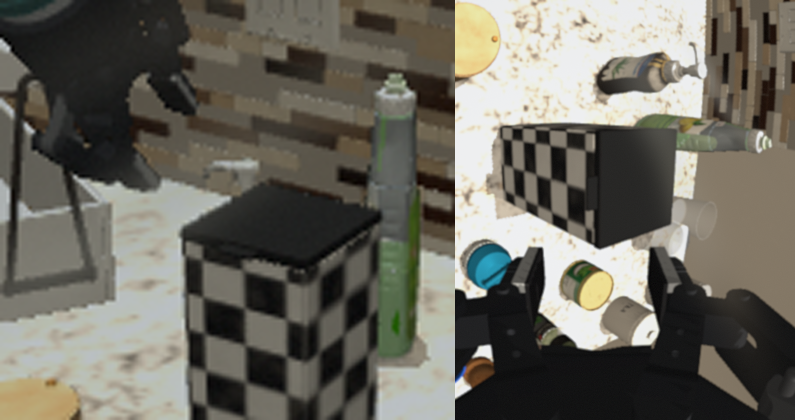

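The picture shows the lower fingertip at crop (158,180) and the upper at (197,108). The lid's front edge runs from (185,235) to (300,265), with its middle near (243,250). The real tips sit about 25–40 mm behind the TCP. I'll open wider, drop in front of the canister, and then measure again.

```bash
python3 -m pendant '[{"dx":0,"dy":0,"dz":0,"rx":0,"ry":0,"rz":0,"hand":0.08},{"dx":0,"dy":-0.0164,"dz":0.0195,"rx":0,"ry":0,"rz":0,"hand":0.08},{"dx":0,"dy":-0.0164,"dz":0.0195,"rx":0,"ry":0,"rz":0,"hand":0.08},{"dx":0,"dy":-0.0164,"dz":0.0195,"rx":0,"ry":0,"rz":0,"hand":0.08},{"dx":0,"dy":-0.0164,"dz":0.0195,"rx":0,"ry":0,"rz":0,"hand":0.08},{"dx":0,"dy":0.02,"dz":0.0165,"rx":0,"ry":0,"rz":0,"hand":0.08},{"dx":0,"dy":0.02,"dz":0.0165,"rx":0,"ry":0,"rz":0,"hand":0.08},{"dx":0,"dy":0,"dz":0,"rx":0,"ry":0,"rz":0,"hand":0.08},{"dx":0,"dy":0,"dz":0,"rx":0,"ry":0,"rz":0,"hand":0.08}]'
python3 - <<'E'
from look import *
T=pose(); togo([.579,.0753,.1794])
s=shot('scene'); w=shot('wrist')
P=np.hstack([cv2.resize(s['frame'][110:210,205:305],(420,420),interpolation=cv2.INTER_CUBIC),w['frame'][:, 120:480]])
cv2.imwrite('pics/lid2.png',P[:,:,::-1])
for z in (-.02,-.04):
  for y in (-.04,.04): print(z,y,'scene crop',((proj(s,(T@[0,y,z,1])[:3])-[205,110])*4.2).round(0))
print('lip crop',((proj(s,[.5223,.0557,.206])-[205,110])*4.2).round(0))
E
```

```text
clock: 13.9
position: [0.5221, 0.0554, 0.1796]
ee_rot: [0.197, 0.541, 0.768, 0.28]
contact_force: [-0.3, -0.8, -0.3]
width: 0.0801
gripper_force: 0.0
at [0.5221 0.0554 0.1796] tool y deg 19.69 z [ 0.6053  0.2165 -0.766 ] go [-0.0004  0.0461  0.0389]
-0.02 -0.04 scene crop [197. 307.]
-0.02 0.04 scene crop [254. 188.]
-0.04 -0.04 scene crop [183. 291.]
-0.04 0.04 scene crop [242. 171.]
lip crop [238. 221.]
```

View pics/lid2.png

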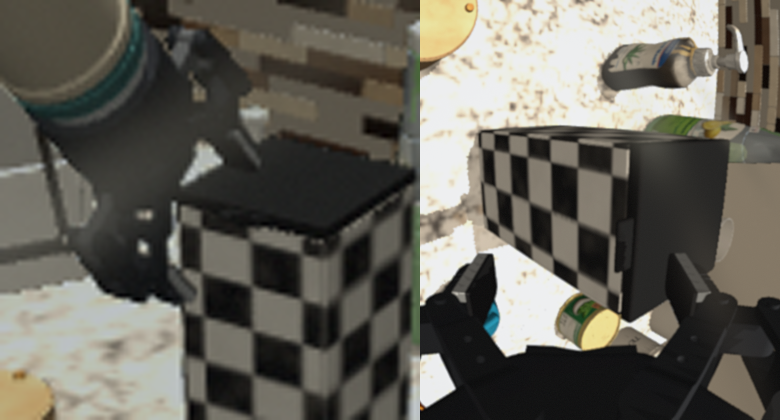

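The tab shows in the wrist crop at (622,245), raw (322,246). The lower fingertip is at raw (195,258) and the upper at raw (368,255). In the scene crop the lower tip is at (195,297), below and in front of the lip. That was my tenth and last picture, so from here I work from numbers only.

```bash
python3 - <<'E'
from look import *
T=pose(); Ti=np.linalg.inv(T); w=shot('wrist'); s=shot('scene')
h=np.array([np.cos(.333),np.sin(.333)]); O=np.array([.580,.0756])
def can(p): q=p[:2]-O; return np.round([q@h*1e3, (q@[-h[1],h[0]])*1e3, p[2]*1e3],1)
for n,px,z in (('lip mid front',(317,246),.206),('lip end a',(317,221),.206),('lip end b',(317,271),.206),('FL',(330,147),.211),('FR?',(325,318),.211)):
    p=plane(w,px,z,T); print(n,can(p),'tool',(Ti@np.r_[p,1])[:3].round(4))
print('TCP can',can(T[:3,3]))
for px in ((195,258),(368,255)):
    o,d=ray(w,px,T); o=(Ti@np.r_[o,1])[:3]; d=T[:3,:3].T@d
    for X in (.011,0): q=o+d*(X-o[0])/d[0]; print('tip',px,'x=',X,q.round(4),'can',can((T@np.r_[q,1])[:3]))
for q in ((0,-.037,-.0265),(0,-.04,-.04)): print('scene est tip can',can((T@np.r_[q,1])[:3]))
E
```

```text
lip mid front [-60.8   2.8 206. ] tool [ 0.0028  0.0186 -0.0192]
lip end a [-61.7  16.9 206. ] tool [ 0.0169  0.018  -0.0197]
lip end b [-59.7 -12.3 206. ] tool [-0.0123  0.0193 -0.0186]
FL [-60.   54.4 211. ] tool [ 0.0544  0.0228 -0.0222]
FR? [-55.6 -43.3 211. ] tool [-0.0433  0.0254 -0.02  ]
TCP can [-62.6  -0.  179.3]
tip (195, 258) x= 0.011 [ 0.011  -0.037  -0.0507] can [-123.7   10.4  194.4]
tip (195, 258) x= 0 [ 0.     -0.0436 -0.0287] can [-114.5   -0.5  173.4]
tip (368, 255) x= 0.011 [ 0.011   0.0378 -0.0478] can [-64.5  11.  240.3]
tip (368, 255) x= 0 [ 0.      0.0447 -0.0254] can [-4.470e+01  2.000e-01  2.275e+02]
scene est tip can [-108.    -0.4  175.9]
scene est tip can [-119.    -0.5  184.3]
```

```bash
python3 -m pendant '[{"dx":0.0014,"dy":0.0143,"dz":0.012,"rx":0,"ry":0,"rz":0,"hand":0.08},{"dx":0,"dy":0.0143,"dz":0.012,"rx":0,"ry":0,"rz":0,"hand":0.08},{"dx":0,"dy":0.0095,"dz":0.008,"rx":0,"ry":0,"rz":0,"hand":0.08},{"dx":0,"dy":0.0048,"dz":0.004,"rx":0,"ry":0,"rz":0,"hand":0.08},{"dx":0,"dy":0,"dz":0,"rx":0,"ry":0,"rz":0,"hand":0.08}]'
```

```text
clock: 14.52
position: [0.5743, 0.0749, 0.1798]
ee_rot: [0.198, 0.542, 0.768, 0.28]
contact_force: [-0.2, -0.4, 0.1]
width: 0.0802
gripper_force: 0.0
```

```bash
python3 -c "
from look import *
cv2.imwrite('pics/pre.png',shot('scene')['frame']); cv2.imwrite('pics/prew.png',shot('wrist')['frame'])"
python3 -m pendant '[{"dx":0,"dy":0.007,"dz":-0.0083,"rx":0,"ry":0,"rz":0,"hand":0.08},{"dx":0,"dy":0.007,"dz":-0.0083,"rx":0,"ry":0,"rz":0,"hand":0.08},{"dx":0,"dy":0.006,"dz":-0.006,"rx":0,"ry":0,"rz":0,"hand":0.08},{"dx":0,"dy":0.006,"dz":-0.006,"rx":0,"ry":0,"rz":0,"hand":0.08},{"dx":0,"dy":0.006,"dz":-0.006,"rx":0,"ry":0,"rz":0,"hand":0.08},{"dx":0,"dy":0.006,"dz":-0.005,"rx":0,"ry":0,"rz":0,"hand":0.08},{"dx":0,"dy":0.006,"dz":-0.004,"rx":0,"ry":0,"rz":0,"hand":0.08},{"dx":0,"dy":0,"dz":0,"rx":0,"ry":0,"rz":0,"hand":0.08},{"dx":0,"dy":0,"dz":0,"rx":0,"ry":0,"rz":0,"hand":0.08}]'
cat >> look.py <<'E'
H=np.array([np.cos(.333),np.sin(.333)]); O=np.array([.580,.0756])
def can2w(x,y,z): return np.r_[O+x*H+y*np.array([-H[1],H[0]]),z]
def lidpt(x,y,z,th):
    a,b=x-.059,z-.204; return can2w(.059+a*np.cos(th)+b*np.sin(th)*1, y, .204-a*np.sin(th)+b*np.cos(th))
def lidscan(im,y=-.05):
    # darkness under the predicted right edge (y=-54mm) of the lid for each angle, in scene
    g=cv2.cvtColor(im['frame'],cv2.COLOR_RGB2GRAY)
    for t in range(0,65,5):
        v=[]
        for x in np.linspace(-.045,.03,12):
            u=proj(im,lidpt(x,y,.211,np.radians(t))); v.append(int(g[int(round(u[1])),int(round(u[0]))]))
        print(t,v)
E
python3 - <<'E'
from look import *
T=pose(); q=T[:3,3]-np.r_[O,0]; print('tcp can',q[:2]@H,q[2]); lidscan(shot('scene'))
E
```

```text
clock: 15.37
position: [0.5787, 0.0767, 0.2412]
ee_rot: [0.197, 0.542, 0.768, 0.279]
contact_force: [-0.0, -0.5, -0.0]
width: 0.08
gripper_force: 0.0
tcp can -0.0008456826125308623 0.2412439827235755
0 [26, 30, 26, 31, 27, 32, 34, 31, 33, 15, 24, 29]
5 [32, 32, 32, 32, 32, 31, 33, 32, 32, 32, 31, 31]
10 [33, 32, 33, 33, 32, 32, 32, 31, 33, 33, 32, 31]
15 [32, 32, 32, 33, 33, 32, 32, 31, 31, 33, 32, 33]
20 [32, 33, 33, 32, 31, 33, 41, 32, 32, 32, 41, 36]
25 [51, 31, 37, 50, 36, 48, 84, 83, 83, 84, 72, 112]
30 [84, 85, 84, 83, 84, 83, 84, 84, 85, 74, 51, 103]
35 [84, 84, 82, 48, 15, 12, 27, 79, 81, 67, 73, 97]
40 [84, 84, 84, 60, 26, 13, 10, 12, 14, 39, 92, 107]
45 [57, 83, 85, 85, 84, 84, 58, 24, 11, 21, 91, 106]
50 [53, 90, 83, 85, 86, 84, 84, 84, 41, 57, 113, 106]
55 [102, 53, 52, 65, 87, 85, 84, 84, 42, 76, 78, 121]
60 [109, 99, 92, 51, 50, 85, 85, 83, 80, 78, 86, 86]
```

```bash
python3 - <<'E'
from look import *
s=shot('scene'); pre=cv2.imread('pics/pre.png')
d={**s,'frame':pre}; print('pre'); lidscan(d)
df=cv2.absdiff(pre,s['frame']).max(2); 
for r in range(120,185,4): print(r,''.join('#' if v>25 else '.' for v in df[r,235:320:1]))
E
```

```text
pre
0 [25, 30, 27, 32, 28, 32, 32, 32, 33, 17, 24, 29]
5 [30, 33, 32, 33, 32, 33, 33, 33, 33, 35, 32, 31]
10 [33, 32, 33, 31, 34, 33, 31, 30, 34, 34, 30, 33]
15 [32, 31, 32, 34, 31, 33, 32, 32, 33, 31, 32, 32]
20 [34, 32, 33, 31, 32, 34, 42, 32, 31, 32, 42, 34]
25 [52, 32, 38, 51, 36, 48, 85, 85, 85, 84, 73, 115]
30 [85, 84, 84, 84, 85, 85, 85, 85, 85, 74, 51, 104]
35 [84, 85, 84, 49, 14, 9, 27, 80, 83, 67, 74, 98]
40 [85, 85, 84, 60, 27, 18, 11, 11, 11, 40, 93, 106]
45 [58, 84, 84, 84, 85, 86, 60, 26, 12, 20, 92, 107]
50 [52, 91, 83, 87, 88, 84, 84, 84, 41, 59, 113, 108]
55 [104, 53, 51, 65, 88, 85, 85, 85, 42, 78, 78, 122]
60 [110, 100, 92, 52, 50, 86, 86, 84, 81, 78, 85, 86]
120 ......#####.##..###........##############............................................
124 ####..#..#...###.........####..........###...........................................
128 #..####..###......................##.................................................
132 ........................################.............................................
136 ###..............##.....######..###########......
[... 416 characters left out ...]
......................................................................
160 .###########.####....................................................................
164 ....#########...###..................................................................
168 .......######....###########.........................................................
172 .................##.#########........................................................
176 .....................................................................................
180 .....................................................................................
184 .....................................................................................
```

The lid didn't move: the lower finger passed in front of the lip. So the tip is about 50 mm behind the TCP, as the wrist estimate said. I'll back off, go down again and move about 10 mm further under.

```bash
python3 -m pendant '[{"dx":0,"dy":-0.0115,"dz":-0.0096,"rx":0,"ry":0,"rz":0,"hand":0.08},{"dx":0,"dy":-0.0115,"dz":0.0136,"rx":0,"ry":0,"rz":0,"hand":0.08},{"dx":0,"dy":-0.0115,"dz":0.0136,"rx":0,"ry":0,"rz":0,"hand":0.08},{"dx":0,"dy":-0.0115,"dz":0.0136,"rx":0,"ry":0,"rz":0,"hand":0.08},{"dx":0,"dy":-0.0115,"dz":0.0136,"rx":0,"ry":0,"rz":0,"hand":0.08},{"dx":0,"dy":0.006,"dz":0.005,"rx":0,"ry":0,"rz":0,"hand":0.08},{"dx":0,"dy":0.006,"dz":0.005,"rx":0,"ry":0,"rz":0,"hand":0.08},{"dx":0,"dy":0.0045,"dz":0.0038,"rx":0,"ry":0,"rz":0,"hand":0.08},{"dx":0,"dy":0,"dz":0,"rx":0,"ry":0,"rz":0,"hand":0.08},{"dx":0,"dy":0,"dz":0,"rx":0,"ry":0,"rz":0,"hand":0.08}]'
python3 -c "
from look import *
T=pose(); q=T[:3,3]-np.r_[O,0]; print('tcp can',q[:2]@H,q[2])"
```

```text
clock: 16.3
position: [0.5863, 0.0793, 0.1711]
ee_rot: [0.198, 0.541, 0.768, 0.28]
contact_force: [-0.2, 1.5, 0.5]
width: 0.08
gripper_force: 0.0
tcp can 0.007117101145395691 0.17107519162924098
```

```bash
for i in 1; do python3 -m pendant '[{"dx":0,"dy":0.0023,"dz":0.0019,"rx":0,"ry":0,"rz":0,"hand":0.08},{"dx":0,"dy":0,"dz":0,"rx":0,"ry":0,"rz":0,"hand":0.08},{"dx":0,"dy":0,"dz":0,"rx":0,"ry":0,"rz":0,"hand":0.08}]'
python3 -m pendant '[{"dx":0,"dy":0.0023,"dz":0.0019,"rx":0,"ry":0,"rz":0,"hand":0.08},{"dx":0,"dy":0,"dz":0,"rx":0,"ry":0,"rz":0,"hand":0.08},{"dx":0,"dy":0,"dz":0,"rx":0,"ry":0,"rz":0,"hand":0.08}]'; done
```

```text
clock: 16.55
position: [0.5876, 0.0801, 0.1703]
ee_rot: [0.197, 0.542, 0.768, 0.28]
contact_force: [-1.5, -1.2, 1.0]
width: 0.0802
gripper_force: 1.2
clock: 16.8
position: [0.5882, 0.0805, 0.1698]
ee_rot: [0.197, 0.541, 0.769, 0.278]
contact_force: [-20.8, -10.3, 14.8]
width: 0.0801
gripper_force: 11.1
```

The fingertip touched the canister front, which fixes the tip's position. Backing off 6 mm and following the lip's arc to about 24°.

```bash
python3 -m pendant '[{"dx":0,"dy":-0.0069,"dz":-0.0058,"rx":0,"ry":0,"rz":0,"hand":0.08},{"dx":0,"dy":0.0077,"dz":-0.0092,"rx":0,"ry":0,"rz":0,"hand":0.08},{"dx":0,"dy":0.0058,"dz":-0.006,"rx":0,"ry":0,"rz":0,"hand":0.08},{"dx":0,"dy":0.0058,"dz":-0.006,"rx":0,"ry":0,"rz":0,"hand":0.08},{"dx":0,"dy":0.0065,"dz":-0.0052,"rx":0,"ry":0,"rz":0,"hand":0.08},{"dx":0,"dy":0.0065,"dz":-0.0052,"rx":0,"ry":0,"rz":0,"hand":0.08},{"dx":0,"dy":0.0072,"dz":-0.0042,"rx":0,"ry":0,"rz":0,"hand":0.08},{"dx":0,"dy":0.0072,"dz":-0.0042,"rx":0,"ry":0,"rz":0,"hand":0.08},{"dx":0,"dy":0,"dz":0,"rx":0,"ry":0,"rz":0,"hand":0.08},{"dx":0,"dy":0,"dz":0,"rx":0,"ry":0,"rz":0,"hand":0.08}]'
python3 - <<'E'
from look import *
T=pose(); q=T[:3,3]-np.r_[O,0]; print('tcp can',q[:2]@H,q[2])
s=shot('scene'); pre=cv2.imread('pics/pre.png'); cv2.imwrite('pics/up1.png',s['frame'])
df=cv2.absdiff(pre,s['frame']).max(2)
for r in range(120,185,4): print(r,''.join('#' if v>25 else '.' for v in df[r,235:320:1]))
for t in (0,10,20,25,30): print(t,[proj(s,lidpt(x,y,.211,np.radians(t))).round(0).tolist() for x,y in ((-.05,.054),(-.05,-.054),(.057,-.054))])
E
```

```text
clock: 17.63
position: [0.5917, 0.0813, 0.2309]
ee_rot: [0.198, 0.541, 0.768, 0.28]
contact_force: [-0.3, -1.2, -0.4]
width: 0.08
gripper_force: 0.4
tcp can 0.012922630269837235 0.23090989510297666
120 .........##.##..###............#########.######......................................
124 ####..####.....#.............#.........###...........................................
128 #####..#..........................##.#...............................................
132 ####.........................###########.............................................
136 #####...............###....###..###########..........................................
140 ########....................#......#######.#.........................................
144 .....#####.................####......................................................
148 ......########................##..#............................#.#...................
152 ......###################.....##.......#######.....############.....#................
156 ################################.......#############........####.....................
16
[... 186 characters left out ...]
...######....###########.........................................................
172 .................##.#########........................................................
176 .....................................................................................
180 .....................................................................................
184 .....................................................................................
0 [[246.0, 155.0], [283.0, 164.0], [305.0, 150.0]]
10 [[247.0, 147.0], [284.0, 156.0], [305.0, 149.0]]
20 [[248.0, 140.0], [285.0, 148.0], [306.0, 149.0]]
25 [[249.0, 136.0], [286.0, 144.0], [306.0, 149.0]]
30 [[250.0, 132.0], [287.0, 140.0], [306.0, 149.0]]
```

The lid has lifted: differences at rows 148–164, columns 260–300. Estimating its angle.

```bash
cat >> look.py <<'E'
def cols(a,b,cs=(278,284,290,296),r0=110,r1=172):
    for c in cs: print(c,'pre',a[r0:r1,c].max(1).tolist()); print(c,'now',b[r0:r1,c].max(1).tolist())
E
python3 - <<'E'
from look import *
cols(cv2.imread('pics/pre.png'),cv2.imread('pics/up1.png'),r0=138,cs=(284,292))
E
```

```text
284 pre [90, 90, 91, 89, 90, 90, 48, 30, 31, 33, 32, 33, 34, 32, 32, 35, 33, 33, 32, 31, 32, 33, 31, 33, 31, 19, 12, 15, 38, 24, 27, 40, 66, 91]
284 now [89, 89, 89, 89, 89, 89, 48, 32, 31, 31, 22, 18, 16, 14, 30, 76, 110, 116, 118, 118, 118, 118, 118, 118, 118, 89, 33, 18, 40, 23, 29, 38, 64, 91]
292 pre [27, 17, 18, 17, 85, 90, 90, 90, 55, 32, 32, 32, 34, 32, 31, 32, 32, 33, 33, 30, 18, 11, 42, 107, 98, 86, 73, 45, 22, 20, 20, 22, 22, 23]
292 now [24, 20, 16, 15, 85, 88, 88, 89, 54, 31, 25, 13, 9, 10, 88, 116, 114, 63, 23, 15, 11, 15, 44, 113, 98, 87, 72, 45, 24, 21, 21, 21, 22, 23]
```

The front edge at column 284 rose from row 162.5 to 147.5, which puts the lid at about 19–20°. Continuing along the arc to 50°.

```bash
python3 -m pendant '[{"dx":0,"dy":0.0088,"dz":-0.0041,"rx":0,"ry":0,"rz":0,"hand":0.08},{"dx":0,"dy":0.0088,"dz":-0.0041,"rx":0,"ry":0,"rz":0,"hand":0.08},{"dx":0,"dy":0.0094,"dz":-0.0025,"rx":0,"ry":0,"rz":0,"hand":0.08},{"dx":0,"dy":0.0094,"dz":-0.0025,"rx":0,"ry":0,"rz":0,"hand":0.08},{"dx":0,"dy":0.0096,"dz":-0.0008,"rx":0,"ry":0,"rz":0,"hand":0.08},{"dx":0,"dy":0.0096,"dz":-0.0008,"rx":0,"ry":0,"rz":0,"hand":0.08},{"dx":0,"dy":0,"dz":0,"rx":0,"ry":0,"rz":0,"hand":0.08},{"dx":0,"dy":0,"dz":0,"rx":0,"ry":0,"rz":0,"hand":0.08},{"dx":0,"dy":0,"dz":0,"rx":0,"ry":0,"rz":0,"hand":0.08}]'
cat >> look.py <<'E'
def edges(im,pre,x=.0):
    for t in (0,30,40,45,50,55,60): print(t,'FL,FR top',[proj(im,lidpt(-.05,y,.211,np.radians(t))).round(1).tolist() for y in (.054,-.054)],'bottom FR',proj(im,lidpt(-.05,-.054,.201,np.radians(t))).round(1))
    df=cv2.absdiff(pre,im['frame']).max(2)
    for r in range(96,176,3): print(r,''.join('#' if v>25 else '.' for v in df[r,235:320]))
E
python3 - <<'E'
from look import *
s=shot('scene'); cv2.imwrite('pics/up2.png',s['frame']); edges(s,cv2.imread('pics/pre.png'))
T=pose(); q=T[:3,3]-np.r_[O,0]; print('tcp can',q[:2]@H,q[2])
E
```

```text
clock: 18.43
position: [0.6221, 0.0925, 0.2765]
ee_rot: [0.197, 0.542, 0.768, 0.279]
contact_force: [-0.7, -0.5, -1.4]
width: 0.0801
gripper_force: 0.3
0 FL,FR top [[246.1, 154.8], [283.0, 164.0]] bottom FR [283.  167.8]
30 FL,FR top [[249.6, 132.2], [287.0, 140.5]] bottom FR [285.9 144.6]
40 FL,FR top [[252.2, 125.1], [289.7, 133.0]] bottom FR [288.2 136.9]
45 FL,FR top [[253.7, 121.7], [291.2, 129.5]] bottom FR [289.6 133.2]
50 FL,FR top [[255.4, 118.6], [292.8, 126.2]] bottom FR [291.1 129.7]
55 FL,FR top [[257.1, 115.7], [294.5, 123.1]] bottom FR [292.8 126.4]
60 FL,FR top [[259.0, 113.0], [296.3, 120.3]] bottom FR [294.5 123.3]
96 ....######.......######################......#########...............................
99 ......#######.....####################..........######...............................
102 ..............#...##################.................................................
105 ..#..#######..#.##########.....#####.................................................
108 ##################.#################.................................................
111 ..#####
[... 1317 characters left out ...]
####.................
156 ################################.......#############........###......................
159 ###################......########......#############.................................
162 ..################......################...#########.................................
165 .....########....######.#.............###.........#..................................
168 .......######....###########.........................................................
171 .........####....#############.......................................................
174 .....................................................................................
tcp can 0.045189160878531816 0.27640728462694614
```

```bash
python3 - <<'E'
from look import *
a,b=cv2.imread('pics/pre.png'),cv2.imread('pics/up2.png'); s=manip.get_image('scene'); s['frame']=b
for r in range(122,150,2): print(r,a[r,284:306].max(1).tolist(),'|',b[r,284:306].max(1).tolist())
for t in (40,45,50): print(t,'right edge',[proj(s,lidpt(x,-.054,.211,np.radians(t))).round(1).tolist() for x in (-.05,-.02,.01,.04)])
E
```

```text
122 [104, 105, 112, 114, 115, 115, 114, 114, 114, 115, 115, 115, 106, 112, 112, 113, 110, 110, 117, 102, 116, 114] | [103, 106, 112, 113, 114, 114, 113, 114, 114, 115, 115, 115, 105, 111, 111, 112, 109, 108, 117, 101, 116, 114]
124 [68, 67, 68, 71, 72, 74, 78, 87, 95, 107, 111, 116, 102, 113, 113, 113, 112, 110, 74, 81, 102, 93] | [68, 69, 68, 71, 72, 74, 77, 88, 93, 105, 109, 115, 102, 111, 111, 112, 111, 109, 73, 81, 103, 93]
126 [67, 67, 68, 67, 67, 67, 65, 64, 64, 64, 64, 66, 66, 69, 72, 79, 70, 53, 76, 88, 101, 85] | [52, 51, 52, 51, 51, 48, 48, 63, 64, 63, 63, 65, 66, 69, 72, 78, 70, 53, 76, 85, 101, 85]
128 [49, 49, 48, 48, 50, 53, 55, 58, 70, 64, 62, 62, 62, 61, 62, 62, 51, 54, 75, 92, 100, 86] | [46, 45, 46, 45, 45, 44, 44, 36, 38, 62, 61, 62, 61, 62, 63, 62, 50, 55, 75, 90, 99, 85]
130 [46, 45, 43, 43, 42, 39, 40, 68, 95, 95, 95, 94, 97, 107, 98, 88, 56, 54, 75, 90, 102, 86] | [39, 38, 34, 33, 34, 31, 28, 30, 29, 32, 95, 94, 95, 105, 97, 87, 54, 53, 75, 90, 101, 87]
132 [89, 87, 86, 74, 73, 49, 50, 81, 97, 97, 97, 100, 99, 99, 99, 99, 98, 67, 79, 102, 103, 101] | [35, 34, 3
[... 1112 characters left out ...]
02, 100] | [13, 13, 14, 11, 14, 12, 12, 14, 13, 13, 12, 13, 13, 12, 8, 13, 13, 19, 69, 95, 101, 99]
146 [31, 33, 32, 26, 27, 34, 38, 46, 55, 90, 90, 90, 90, 90, 83, 55, 99, 108, 110, 93, 98, 96] | [12, 14, 10, 12, 13, 10, 12, 13, 9, 9, 13, 13, 9, 13, 7, 9, 10, 16, 14, 60, 96, 94]
148 [32, 35, 32, 33, 32, 32, 32, 35, 32, 43, 44, 43, 39, 42, 88, 52, 119, 108, 111, 91, 93, 92] | [118, 47, 29, 10, 10, 9, 10, 12, 8, 8, 13, 12, 10, 11, 9, 12, 7, 11, 15, 16, 56, 91]
40 right edge [[289.7, 133.0], [294.5, 137.8], [299.1, 142.4], [303.6, 146.8]]
45 right edge [[291.2, 129.5], [295.6, 135.4], [299.8, 141.0], [303.9, 146.3]]
50 right edge [[292.8, 126.2], [296.8, 133.1], [300.6, 139.6], [304.2, 145.9]]
```

The right-hand lid edge now runs from (293.5,130) to (303,146) with the corner at about (291.5,126.5), which matches 50°. I'll hold still, confirm nothing drifts and that the set still stands, and then hand in.

```bash
python3 -m pendant '[{"dx":0,"dy":0,"dz":0,"rx":0,"ry":0,"rz":0,"hand":0.08},{"dx":0,"dy":0,"dz":0,"rx":0,"ry":0,"rz":0,"hand":0.08},{"dx":0,"dy":0,"dz":0,"rx":0,"ry":0,"rz":0,"hand":0.08},{"dx":0,"dy":0,"dz":0,"rx":0,"ry":0,"rz":0,"hand":0.08},{"dx":0,"dy":0,"dz":0,"rx":0,"ry":0,"rz":0,"hand":0.08},{"dx":0,"dy":0,"dz":0,"rx":0,"ry":0,"rz":0,"hand":0.08}]'
python3 - <<'E'
from look import *
import pickle
s=shot('scene'); t=shot('top'); b=cv2.imread('pics/up2.png'); print('changed px',int((cv2.absdiff(b,s['frame']).max(2)>25).sum()))
k=[k for k in blobs(s,'blue') if k.max(0)[0]>270][0]; o=blobs(s,'orange')[0]; print('blue',k.min(0),k.max(0),'orange',o.min(0),o.max(0))
m=mask(t,*COL['blue']); m[:, :300]=0; m[:,345:]=0; q=cv2.findNonZero(m)[:,0]; c=(q.min(0)+q.max(0))/2
print('top blue',q.min(0),q.max(0)); cx=(k.min(0)[0]+k.max(0)[0])/2
print(tri([ray(t,c),ray(s,(cx,k.min(0)[1]-.5+8.5))]))
df=cv2.absdiff(pickle.load(open('d0.pkl','rb'))['top']['frame'],t['frame']).max(2)[130:240,265:400]; print('top diff near bystanders',int((df>40).sum()))
E
```

```text
clock: 19.03
position: [0.6227, 0.0925, 0.2776]
ee_rot: [0.197, 0.542, 0.768, 0.28]
contact_force: [0.2, 0.9, 0.2]
width: 0.0799
gripper_force: 0.3
changed px 169
blue [289 239] [318 266] orange [289 256] [317 294]
top blue [313 237] [336 260]
(array([ 0.45541817, -0.17862449,  0.11050191]), [np.float64(1.0461124259672043), np.float64(1.0461124259672827)])
top diff near bystanders 40
```

```bash
python3 - <<'E'
from look import *
s=shot('scene')['frame']; b=cv2.imread('pics/up2.png'); p=cv2.findNonZero((cv2.absdiff(b,s).max(2)>25).astype(np.uint8))[:,0]
print(p.min(0),np.percentile(p,[10,50,90],axis=0).tolist(),p.max(0))
for r in (126,128,134,142): print(r,b[r,288:303].max(1).tolist(),s[r,288:303].max(1).tolist())
E
```

```text
[2 0] [[33.2, 4.600000000000001], [241.0, 72.0], [283.0, 208.60000000000002]] [305 311]
126 [51, 48, 48, 63, 64, 63, 63, 65, 66, 69, 72, 78, 70, 53, 76] [51, 50, 50, 46, 63, 63, 64, 66, 65, 69, 70, 78, 68, 54, 76]
128 [45, 44, 44, 36, 38, 62, 61, 62, 61, 62, 63, 62, 50, 55, 75] [45, 43, 43, 37, 32, 63, 63, 62, 62, 61, 63, 62, 49, 54, 75]
134 [25, 24, 21, 20, 19, 20, 18, 20, 40, 98, 96, 96, 95, 69, 84] [26, 23, 23, 19, 18, 18, 18, 22, 41, 96, 96, 97, 95, 70, 83]
142 [16, 10, 13, 13, 13, 12, 13, 12, 13, 11, 11, 14, 24, 65, 79] [17, 14, 13, 14, 12, 13, 10, 8, 10, 14, 13, 16, 21, 64, 79]
```

The lid is steady at about 50°, resting on the lower finger, and the set is nested and upright.

```bash
python3 -c "
from rig import manip
print(manip.sign_off())"
```

```text
the job is handed in; nothing more can be done
None
```

I've handed the job in: by camera measurement the blue tumbler stands nested in the orange one, and the lower finger holds the lid up at about 50° without gripping the lip; early on the hand struck the tap's spout (wrist reading about 65 N), which may break the 40 N limit if the gripper's body took the load.

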